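# Wind the kitchen timer past its top mark, then back to 30 minutes

## Robot

A 7-joint arm with a two-finger parallel gripper is mounted at the origin on a cart in front of the work surface, level with it; the furniture and walls round the work are solid. World frame = base frame: x ahead of the robot, y to its left, z up, the work surface at z = 0. Lengths are in mm, angles in rad, forces in N, time in s.
With the tool pointing down it reaches from about 425 to 925 mm from the base axis. Payload 6.8 kg.
Tool frame: the origin (TCP) lies at the very end of the fingers, on their centre line; the grasp point (between the pads) lies 19 mm behind it; z points along the fingers, y is the line along which they close (so a half turn about z gives the same grasp; the last joint's range is limited). The gripper opens to 88 mm and grips with 3 to 60 N. Pads are 20 mm wide; open, the fingers measure 115 mm over their backs; the gripper's body (75 mm by 178 mm) begins 61 mm behind the grasp point.
Start: joints at [1.133, 0.477, 0.022, 1.555, -0.011, 1.109, -0.083], TCP at [218.611, -638.637, 222.664] pointing down, gripper open.
Joint ranges: [-2.96, 2.96], [-0.34, 2.1], [-1.41, 1.46], [0.24, 2.44], [-1.37, 4.51], [0.17, 1.92], [-2.96, 2.96]. Speed limits (rad/s): [2.39, 2.39, 3.14, 3.14, 3.14, 3.14, 3.14].

## Interface

Orientations are given as a unit quaternion [x, y, z, w].
In Python, from station import r gives the robot as it stands.
- The arm moves only by the shell command python3 -m pendant 'ROWS' [OPENING]. ROWS is JSON, a list of rows, each an object with "travel": the shift along the world's x, y, z in m, a list of three; "yaw": the turn about the world's z in rad. A call has 1 to 12 rows; each row shifts and turns the commanded pose from where the row before left it; what a row does not reach is not made up. A row lasts 1/8 s, in which the tool goes at most 62.5 mm and 10.7 degrees, less where a joint would pass 70% of its speed; a pose out of reach is approached as far as the arm can. A call is refused whole if a number of a shift passes 0.0625 or a number of a turn 0.188, either way. A call with a gripper value outside its range is refused whole. OPENING is the opening, from 0 (shut) to 1 (fully open), set as the call begins (- or left out, the last holds). The fingers move at their own pace and stop on an object; the grip force is fixed at half the most. Time passes only in rows, so rows that do not move let the fingers close. It gives the time, the measured TCP pose, the force, the opening and the grip force at its end, in the units of the state.
- r.sense(): the state, without advancing time (a new reading comes with each control period).
- r.capture(name): name is "scene" or "top" or "wrist"; returns the picture (480x640x3 uint8, red, green, blue); there is no depth.
- r.get_calibration(name): a dict with "camera_matrix" (3x3 intrinsics, pixels), "k1" (the pictures are not rectified: a ray, as slopes to the right and down, at radius r is drawn at 1 + k1 r^2 times it, then the intrinsics apply), "rvec" (rotation vector, rad) and "tvec" (3), from world to camera coordinates, as OpenCV has them. Camera axes: x right, y down, z forward; pixel columns grow to the right and rows downward; lengths in mm; the calibration is good to about 2 mm. A picture is of the moment at which its call begins: read the wrist's pose just before it. get_calibration takes no time and is no camera call; for the wrist camera it gives the pose at the moment of the call.
- r.finish_job(): hands the job in; it is judged then, once.
The state is a dict: "time": time; "qpos": joint angles; "qvel": joint speeds; "joint_efforts": joint torques, N m; "ee_pos": TCP position; "orientation": TCP orientation; "force": force on the tool from outside, world axes, zero at the start; "moment": the same for the moment, N m; "opening": finger opening in mm; "gripper_force": force on a finger pad.
Only numpy, scipy, OpenCV 4.12 (cv2) and the standard library are available. Lean on these libraries where they do the work, as an engineer would, in place of code of your own. Each camera call takes 0.05 s, during which the arm holds its last target. There are 200 camera calls.

## Task

The onions get thirty minutes: take the red-topped kitchen timer at the front of the worktop (not the one by the back wall), wind its red top up past the 55, its highest figure, to the end stop, and only then turn it back down and leave it set at 30, to within about a minute. Leave the timer standing upright where it is (a few centimetres of shift do not matter), let go of it, and do not push the other things about.

Things in the scene. Friction and masses are not known exactly. Their poses are not given: they have to be found in the camera images.
- timer: Round kitchen timer, loose, 0.11-0.22 kg: white base, 62 mm across, z 0 to 22 mm, on it a turning red top. Origin under its centre, z up. A black mark on the base, on the -x side, is the pointer. Loose on the worktop: the base turns along with the top unless it is pressed down (10 to 20 N while turning), and fingers that also touch the white base jam the top.
- dial_centre (a point): Point on the turning axis of the red top, 30 mm above the timer's underside: the middle of the band to grip. The band is 62 mm across at its foot (22 mm above the worktop) and 60 mm at 38 mm; above that a dome narrows to 48 mm at 46 mm height and ends at 53 mm. Figures 0, 5 .. 55 run round the foot of the band, 30 degrees apart, growing anticlockwise seen from above.
- timer_top (a joint): Setting of the red top against the base, in rad: 0 when the figure 0 is over the black mark, 0.1047 per minute. It grows as the top is turned clockwise seen from above: 5.76 is the 55, the end stop is at 5.86 (56 minutes), 3.14 is the 30. Starts anywhere from 2.6 to 4.4. Dry drag of 0.03 N m plus 0.02 N m per rad/s; it stays where it is left (it does not run down).
- cup: Pink silicone cup, loose, upside down, 76 mm across, 60 mm high; origin under its centre. Leave alone. The timer, this cup and the glass dish swap places in the front row, at least 110 mm apart.
- dish: Small pale glass dish, loose, 68 mm across, 28 mm high; origin under its centre. Leave alone.
- tub: Food tub with red sides and a cream lid, loose, 106 x 174 x 46 mm (x, y, z); origin under its centre, behind the front row. Leave alone.
- onion_a: Brown onion, loose, 68 mm across, 72 mm high; origin under its centre. Leave alone.
- onion_b: Smaller brown onion, loose, 62 mm across, 66 mm high; origin under its centre. Leave alone.
Mind the look-alikes: they are no part of the job. Leave any purple or yellow look-alike of the timer alone.

How it is judged:
By the outcome, as a careful person would: the job done as asked, in the order asked, and still so for the second after the job is handed in, with the robot touching nothing.
It also fails if it takes over 67 s, if anything falls off the work surface, if the arm or the gripper's body presses on something with over 40 N, if the wrist force passes 120 N, or if a joint passes its speed limit or range.

## Working session

There is one attempt and no reset: what is moved stays moved. The work goes in short steps, Python scripts to look and compute and a shell command to move; the robot and the scene stay as the last step left them, time stands still between calls to the robot, and variables do not carry over. Pictures are saved under pics/ and viewed, at most 10 in all, crops included, and the job is handed in when it is done.

```bash
ls; mkdir -p pics
cat > h.py <<'E'
import numpy as np,cv2
from station import r
def save(n,f):
    im=r.capture(n); cv2.imwrite(f'pics/{f}.png',im[:,:,::-1]); return im
def ray(c,u,v):
    K=np.array(c['camera_matrix']);k=c['k1']
    xd=np.array([(u-K[0,2])/K[0,0],(v-K[1,2])/K[1,1]]);x=xd.copy()
    for _ in range(30): x=xd/(1+k*(x@x))
    R=cv2.Rodrigues(np.array(c['rvec'],float))[0];t=np.array(c['tvec'],float).ravel()
    return -R.T@t,R.T@np.array([x[0],x[1],1])
def at(c,u,v,z):
    o,d=ray(c,u,v);return o+d*(z-o[2])/d[2]
def proj(c,P):
    R=cv2.Rodrigues(np.array(c['rvec'],float))[0];t=np.array(c['tvec'],float).ravel()
    p=R@np.array(P,float)+t;x=p[:2]/p[2];x=x*(1+c['k1']*(x@x));K=np.array(c['camera_matrix'])
    return K[:2,:2]@x+K[:2,2]
E
python3 - <<'E'
from h import *
a=save('scene','scene');b=save('top','top')
print(r.sense())
for n in('scene','top'):print(r.get_calibration(n))
E
```

```text
pics
{'time': 0.1, 'qpos': array([ 1.13288781,  0.47769299,  0.02235778,  1.55631458, -0.01149675,
        1.10931919, -0.08310347]), 'qvel': array([-0.00046096, -0.00133513,  0.00015924, -0.00411159,  0.00057993,
       -0.00120336,  0.00064253]), 'joint_efforts': array([ 3.02686807e-03, -5.84100258e+01,  1.53962117e+00, -2.73320246e+01,
       -5.42019575e-02,  1.31051458e-02,  3.97796305e-05]), 'ee_pos': array([ 218.41420661, -638.12293661,  221.8116928 ]), 'orientation': array([ 9.86433351e-01,  1.64160287e-01, -1.93221625e-04, -7.79256367e-04]), 'force': array([ 0.17736174,  0.57681708, -0.36189987]), 'moment': array([0.07174732, 0.0329775 , 0.06103335]), 'gripper_force': 0.0, 'opening': 87.88883398300115}
{'camera_matrix': array([[433.50070902,   0.        , 316.93940015],
       [  0.        , 433.50070902, 230.10927608],
       [  0.        ,   0.        ,   1.        ]]), 'k1': 0.01611652334698379, 'rvec': array([ 0.76176873, -2.70358977,  0.92554253]), 'tvec': array([383.11992064, 400.9146095 , 792.19700052])}
{'camera_matrix': array([[540.64607732,   0.        , 320.34696051],
       [  0.        , 540.64607732, 243.08963167],
       [  0.        ,   0.        ,   1.        ]]), 'k1': -0.05594281192283063, 'rvec': array([ 2.1538917 , -2.18559774,  0.13869406]), 'tvec': array([-203.04586275,  546.22065823, 1041.07258377])}
```

View pics/top.png

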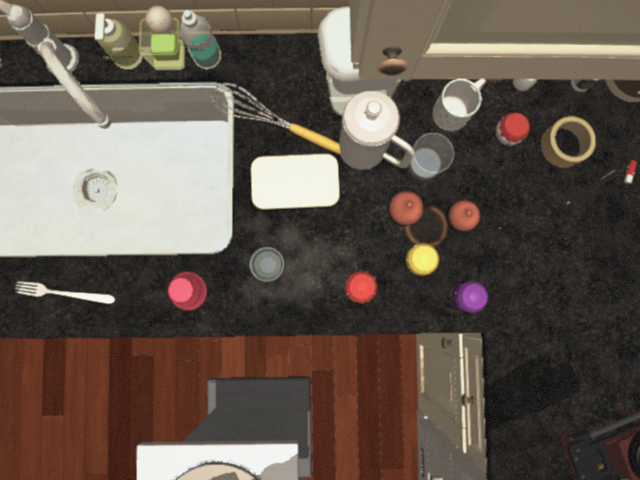

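View pics/scene.png

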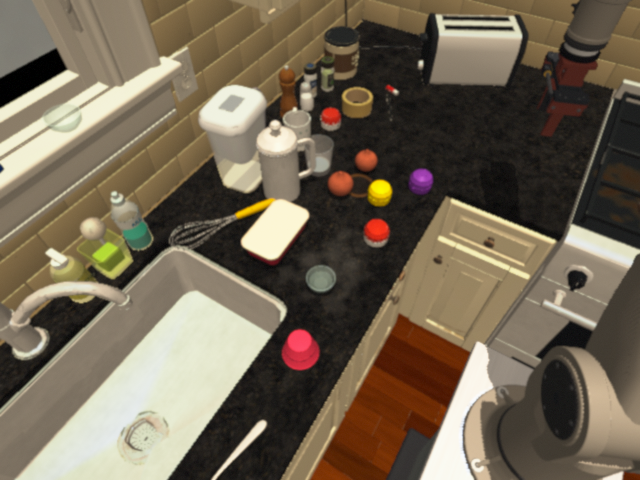

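Candidates in the top picture: the red top at the front (361,287), the red one by the back wall (513,128), yellow (422,260) and purple (472,297). The front red one fits the description. I'll confirm it in an enlarged crop.

Run:
```python
from h import *
c=r.get_calibration('top');s=r.get_calibration('scene')
a=cv2.imread('pics/top.png');b=cv2.imread('pics/scene.png')
def red(im,x0,x1,y0,y1):
    h=cv2.cvtColor(im,cv2.COLOR_BGR2HSV);m=(((h[...,0]<8)|(h[...,0]>172))&(h[...,1]>140)&(h[...,2]>90))
    ys,xs=np.nonzero(m[y0:y1,x0:x1]);return xs.mean()+x0,ys.mean()+y0,len(xs)
u=red(a,335,390,260,315);v=red(b,355,395,212,255);print(u,v)
print('top',at(c,u[0],u[1],38),'scene',at(s,v[0],v[1],36))
for n,p in dict(cup=(188,291),dish=(267,265),yel=(422,260),pur=(472,297),on_a=(406,208),tub=(295,181)).items():print(n,at(c,*p,40).round())
e=cv2.resize(a[255:320,325:400],None,fx=5,fy=5,interpolation=3);f=cv2.resize(b[205:265,340:415],None,fx=5,fy=5,interpolation=3)
e=cv2.resize(e,(375,325));f=cv2.resize(f,(375,325));cv2.imwrite('pics/crop.png',np.hstack([e,f]))
```

```text
(np.float64(360.8722002635046), np.float64(286.59025032938075), 759) (np.float64(376.5277207392197), np.float64(229.86447638603696), 487)
top [ 455.63700478 -289.04553104   38.        ] scene [ 454.66398004 -286.47091829   36.        ]
cup [452.  49.  40.]
dish [ 501. -106.   40.]
yel [ 506. -411.   40.]
pur [ 432. -507.   40.]
on_a [ 610. -383.   40.]
tub [ 668. -162.   40.]
```

View pics/crop.png

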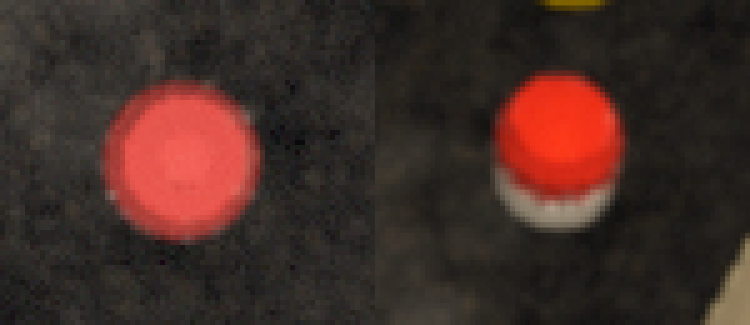

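The crop confirms it: a red top on a white base, at about (455,-288). I'll move above it and look with the wrist camera.

```bash
python3 -m pendant '[{"travel":[0.03,0.044,0]},{"travel":[0.03,0.044,0]},{"travel":[0.03,0.044,0]},{"travel":[0.03,0.044,0]},{"travel":[0.03,0.044,0]},{"travel":[0.03,0.044,0]},{"travel":[0.03,0.044,0]},{"travel":[0.027,0.042,0]},{"travel":[0,0,0]},{"travel":[0,0,0],"yaw":0.1},{"travel":[0,0,0]},{"travel":[0,0,0]}]'
python3 - <<'E'
from h import *
s=r.sense();print(s['time'],s['ee_pos'],s['qpos'].round(3),s['orientation'].round(3))
save('wrist','w1');c=r.get_calibration('wrist');print(proj(c,[455,-288,30]))
E
```

```text
0.1 [ 218.41420661 -638.12293661  221.8116928 ] [ 1.133  0.478  0.022  1.556 -0.011  1.109 -0.083] [ 0.986  0.164 -0.    -0.001]
[ -38.03265586 -252.85028415]invalid input
```

View pics/w1.png

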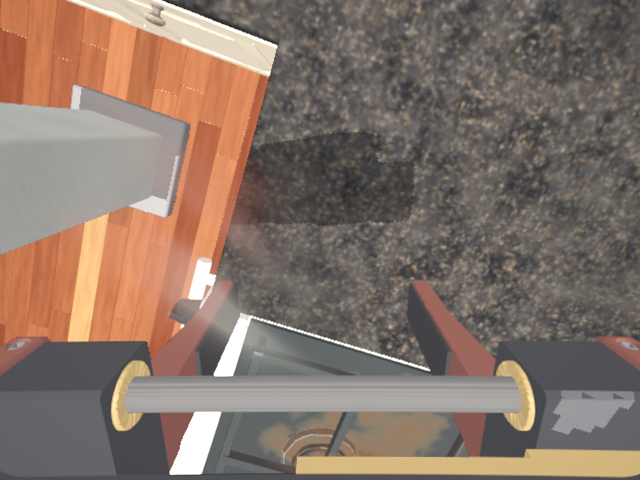

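The move was refused, because each row needs a yaw. The wrist picture shows only bare worktop and the fingers, at about (220,290) and (420,290).

```bash
python3 -m pendant '[{"travel":[0.03,0.044,0],"yaw":0},{"travel":[0.03,0.044,0],"yaw":0},{"travel":[0.03,0.044,0],"yaw":0},{"travel":[0.03,0.044,0],"yaw":0},{"travel":[0.03,0.044,0],"yaw":0},{"travel":[0.03,0.044,0],"yaw":0},{"travel":[0.03,0.044,0],"yaw":0},{"travel":[0.027,0.042,0],"yaw":0},{"travel":[0,0,0],"yaw":0},{"travel":[0,0,0],"yaw":0}]'
python3 - <<'E'
from h import *
s=r.sense();print(s['time'],s['ee_pos'],s['qpos'].round(3),s['orientation'].round(3))
save('wrist','w2');c=r.get_calibration('wrist');print(proj(c,[455,-288,30]));R=cv2.Rodrigues(c['rvec'])[0];print(-R.T@c['tvec'],R[2])
E
```

```text
time: 1.4
ee_pos: [455.1, -289.1, 222.5]
orientation: [0.986, 0.164, -0.0, 0.0]
force: [-1.1, -0.8, -0.1]
opening: 87.5
gripper_force: 0.0
1.4 [ 455.11266307 -289.12637166  222.50868573] [ 0.581  0.262 -0.157  1.872  0.048  1.011 -0.837] [ 0.986  0.164 -0.     0.   ]
[320.5296056  212.63904027]
[ 534.56894526 -263.04965521  383.81899595] [-0.29039052 -0.09950028 -0.95172109]
```

View pics/w2.png

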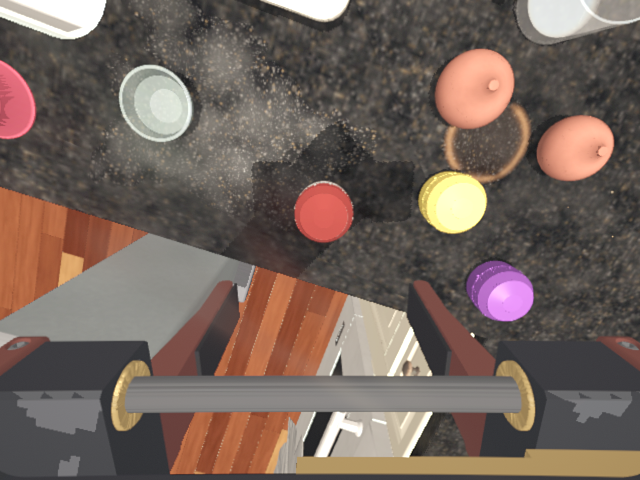

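The wrist picture shows the timer at (323,212), which matches the estimate projected at (320,213). I'll turn anticlockwise first so the last joint has its full travel for the clockwise wind. This also puts the camera on the black mark's side.

```bash
python3 -m pendant '[{"travel":[0,0,-0.01],"yaw":0.18},{"travel":[0,0,-0.01],"yaw":0.18},{"travel":[0,0,-0.01],"yaw":0.18},{"travel":[0,0,-0.01],"yaw":0.18},{"travel":[0,0,-0.01],"yaw":0.18},{"travel":[0,0,-0.01],"yaw":0.18},{"travel":[0,0,-0.01],"yaw":0.18},{"travel":[0,0,-0.01],"yaw":0.18},{"travel":[0,0,-0.01],"yaw":0.18},{"travel":[0,0,-0.01],"yaw":0.18},{"travel":[0,0,-0.01],"yaw":0.18},{"travel":[0,0,-0.01],"yaw":0.18}]'
python3 -m pendant '[{"travel":[0,0,0],"yaw":0.18},{"travel":[0,0,0],"yaw":0.18},{"travel":[0,0,0],"yaw":0.18},{"travel":[0,0,0],"yaw":0.18},{"travel":[0,0,0],"yaw":0.18},{"travel":[0,0,0],"yaw":0},{"travel":[0,0,0],"yaw":0}]'
python3 - <<'E'
from h import *
s=r.sense();print(s['time'],s['ee_pos'],s['qpos'].round(3),s['orientation'].round(3),s['moment'])
im=save('wrist','w3');c=r.get_calibration('wrist');print(proj(c,[455,-288,30]))
h=cv2.cvtColor(im,cv2.COLOR_RGB2HSV);p=proj(c,[455,-288,40]).astype(int)
m=(((h[...,0]<6)|(h[...,0]>174))&(h[...,1]>170)&(h[...,2]>110)).astype('uint8')
n,l,st,ce=cv2.connectedComponentsWithStats(m);k=l[p[1],p[0]];print(st[k],ce[k])
for z in(30,38,45):print(z,at(c,*ce[k],z))
E
```

```text
time: 2.95
ee_pos: [454.4, -290.5, 102.1]
orientation: [0.319, 0.948, -0.0, -0.0]
force: [0.0, 0.6, 0.0]
opening: 87.9
gripper_force: 0.0
time: 3.82
ee_pos: [455.0, -289.5, 102.5]
orientation: [-0.121, 0.993, -0.0, -0.0]
force: [0.2, 0.4, 0.5]
opening: 87.9
gripper_force: 0.0
3.825 [ 455.01458587 -289.54364899  102.49681807] [ 1.037  0.514 -0.745  1.947  0.458  0.855  1.86 ] [-0.121  0.993 -0.    -0.   ] [ 0.06627998 -0.14317853 -0.00637848]
[325.43350322 254.06503622]
[     0      0    640    480 307200] [319.5 239.5]
30 [ 445.38309852 -294.74855584   30.        ]
38 [ 442.91220794 -295.27642803   38.        ]
45 [ 440.75017869 -295.73831619   45.        ]
```

View pics/w3.png

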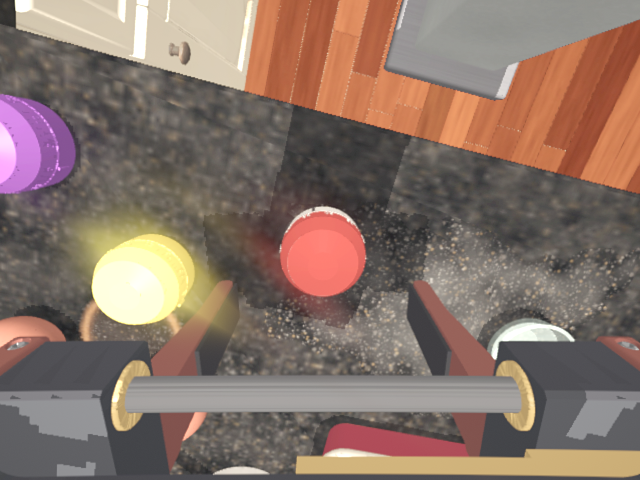

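The timer top is centred at about (323,254), under the gripper within 2 mm. The figures and base show behind it at (320,212). Now I'll descend with the fingertips just above the white base.

```bash
python3 -c "
from h import *
c=r.get_calibration('wrist');print(at(c,323,254,36))"
python3 -m pendant '[{"travel":[0,0,-0.015],"yaw":0},{"travel":[0,0,-0.02],"yaw":0},{"travel":[0,0,-0.02],"yaw":0},{"travel":[0,0,-0.015],"yaw":0},{"travel":[0,0,-0.006],"yaw":0},{"travel":[0,0,0],"yaw":0},{"travel":[0,0,0],"yaw":0}]'
python3 -m pendant '[{"travel":[0,0,0],"yaw":0},{"travel":[0,0,0],"yaw":0},{"travel":[0,0,0],"yaw":0},{"travel":[0,0,0],"yaw":0},{"travel":[0,0,0],"yaw":0},{"travel":[0,0,0],"yaw":0}]' 0.55
```

```text
[ 453.26459595 -290.23203815   36.        ]
time: 4.75
ee_pos: [456.1, -288.8, 27.2]
orientation: [-0.124, 0.992, -0.0, 0.0]
force: [-0.5, 0.7, 0.4]
opening: 88.1
gripper_force: 0.0
time: 5.5
ee_pos: [455.7, -288.8, 26.7]
orientation: [-0.124, 0.992, -0.0, 0.0]
force: [0.1, -1.3, 0.4]
opening: 57.5
gripper_force: 29.1
```

```bash
python3 -m pendant '[{"travel":[0,0,-0.001],"yaw":0},{"travel":[0,0,-0.001],"yaw":0},{"travel":[0,0,0],"yaw":0}]'
python3 - <<'E'
from h import *
s=r.sense();print(s['ee_pos'],s['moment'],s['force'],s['opening'])
im=save('wrist','w4')
cv2.imwrite('pics/w4c.png',cv2.resize(im[170:330,200:440,::-1],None,fx=3,fy=3,interpolation=3))
E
```

```text
time: 5.88
ee_pos: [455.8, -288.8, 26.4]
orientation: [-0.124, 0.992, -0.001, -0.0]
force: [-6.0, 0.2, 20.4]
opening: 58.0
gripper_force: 31.6
[ 455.84982798 -288.79753906   26.4236118 ] [0.45698512 1.23621337 0.04697094] [-6.03451957  0.21547079 20.41696198] 58.020279424471155
```

View pics/w4c.png

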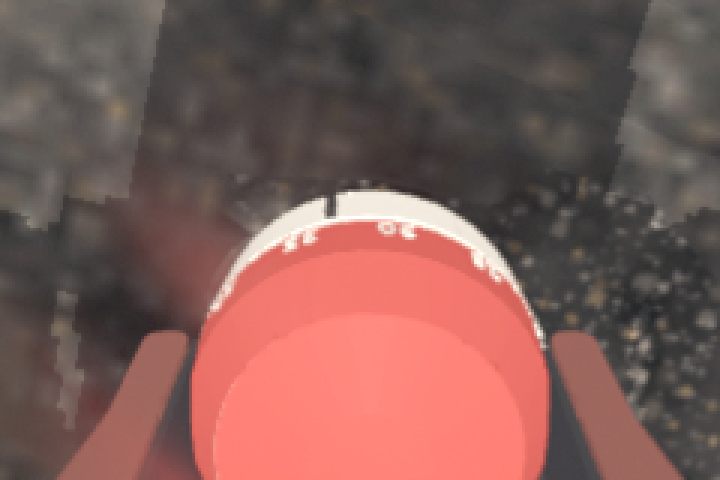

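The crop is clear: black mark at (330,205), figures at (300,240) and (395,230), so it reads roughly 33. The fingers are on the red band only. I'll ease the press slightly and wind clockwise.

```bash
python3 -m pendant '[{"travel":[0,0,0.0005],"yaw":-0.1},{"travel":[0,0,0],"yaw":-0.1},{"travel":[0,0,0],"yaw":-0.1},{"travel":[0,0,0],"yaw":-0.1}]'
python3 - <<'E'
from h import *
s=r.sense();print(s['ee_pos'],s['moment'],s['force'],s['opening'])
im=save('wrist','w5')
cv2.imwrite('pics/w5c.png',cv2.resize(im[170:330,200:440,::-1],None,fx=3,fy=3,interpolation=3))
E
```

```text
time: 6.42
ee_pos: [455.8, -288.6, 26.5]
orientation: [0.077, 0.997, -0.0, -0.0]
force: [-4.5, 2.6, 14.5]
opening: 58.1
gripper_force: 30.9
[ 455.80910389 -288.60030392   26.49797505] [0.38674692 0.85919364 0.07633177] [-4.46056445  2.59812489 14.4718608 ] 58.08735248738015
```

View pics/w5c.png

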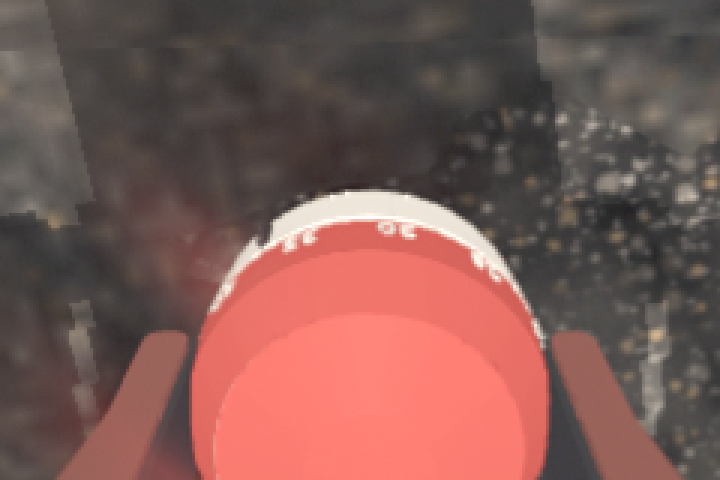

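The base holds still and the mark moved to (262,230), so the top is winding up with no slip in the grip. I'll carry on.

```bash
python3 -m pendant '[{"travel":[0,0,0],"yaw":-0.15},{"travel":[0,0,0],"yaw":-0.15},{"travel":[0,0,0],"yaw":-0.15},{"travel":[0,0,0],"yaw":-0.15},{"travel":[0,0,0],"yaw":-0.15},{"travel":[0,0,0],"yaw":-0.15},{"travel":[0,0,0],"yaw":-0.15},{"travel":[0,0,0],"yaw":-0.15},{"travel":[0,0,0],"yaw":-0.15},{"travel":[0,0,0],"yaw":-0.15}]'; python3 -c "
from h import *
s=r.sense();print(s['moment'],s['qpos'].round(2))"
for i in 1; do python3 -m pendant '[{"travel":[0,0,0],"yaw":-0.1},{"travel":[0,0,0],"yaw":-0.1},{"travel":[0,0,0],"yaw":-0.1}]'; python3 -c "
from h import *
s=r.sense();print(s['moment'],s['qpos'].round(2))"; done
```

```text
time: 7.72
ee_pos: [456.3, -288.2, 26.5]
orientation: [0.737, 0.676, 0.0, 0.0]
force: [-3.6, 2.3, 14.2]
opening: 57.5
gripper_force: 30.8
[0.60318535 0.67483092 0.07999728] [ 0.6   0.54 -0.2   2.01  0.17  0.61  0.21]
time: 8.1
ee_pos: [456.4, -288.2, 26.5]
orientation: [0.829, 0.559, 0.0, 0.0]
force: [-2.3, 1.7, 14.0]
opening: 57.4
gripper_force: 30.8
[0.60936723 0.53404575 0.00972947] [ 0.54  0.53 -0.12  2.02  0.11  0.6  -0.03]
```

```bash
python3 -m pendant '[{"travel":[0,0,0],"yaw":-0.1},{"travel":[0,0,0],"yaw":-0.1}]'; python3 -c "
from h import *
s=r.sense();print(s['moment'],s['qpos'].round(2))"
python3 -m pendant '[{"travel":[0,0,0],"yaw":-0.1},{"travel":[0,0,0],"yaw":-0.1}]'; python3 -c "
from h import *
s=r.sense();print(s['moment'],s['qpos'].round(2))"
python3 -m pendant '[{"travel":[0,0,0],"yaw":-0.1},{"travel":[0,0,0],"yaw":-0.1}]'; python3 -c "
from h import *
s=r.sense();print(s['moment'],s['qpos'].round(2))"
```

```text
time: 8.35
ee_pos: [456.7, -288.4, 26.5]
orientation: [0.881, 0.474, 0.001, 0.001]
force: [-1.5, 0.8, 12.2]
opening: 58.0
gripper_force: 30.5
[0.1618682  0.35041314 0.10721831] [ 0.5   0.53 -0.07  2.02  0.06  0.59 -0.19]
time: 8.6
ee_pos: [457.1, -289.2, 26.6]
orientation: [0.924, 0.383, 0.001, 0.001]
force: [-0.3, -0.5, 10.3]
opening: 57.6
gripper_force: 30.3
[-0.00947559  0.22563239  0.14374852] [ 0.46  0.53 -0.01  2.02  0.01  0.59 -0.35]
time: 8.85
ee_pos: [457.1, -289.5, 26.6]
orientation: [0.957, 0.289, 0.001, 0.001]
force: [-0.2, -1.6, 11.2]
opening: 58.0
gripper_force: 30.3
[-0.15616852  0.28752092  0.11037193] [ 0.42  0.53  0.04  2.02 -0.04  0.58 -0.5 ]
```

The torque rose and the TCP shifted after about 2.4 rad, as expected for a start near 33. That puts the top at the end stop, with the base turning along slightly. Now back by 2.72 rad (26 minutes), then look.

```bash
python3 -m pendant '[{"travel":[0,0,-0.0003],"yaw":0.05},{"travel":[0,0,0],"yaw":0.15},{"travel":[0,0,0],"yaw":0.15},{"travel":[0,0,0],"yaw":0.15},{"travel":[0,0,0],"yaw":0.15},{"travel":[0,0,0],"yaw":0.15},{"travel":[0,0,0],"yaw":0.15},{"travel":[0,0,0],"yaw":0.15},{"travel":[0,0,0],"yaw":0.15},{"travel":[0,0,0],"yaw":0.15},{"travel":[0,0,0],"yaw":0.15},{"travel":[0,0,0],"yaw":0.15}]'
python3 -m pendant '[{"travel":[0,0,0],"yaw":0.15},{"travel":[0,0,0],"yaw":0.15},{"travel":[0,0,0],"yaw":0.15},{"travel":[0,0,0],"yaw":0.15},{"travel":[0,0,0],"yaw":0.15},{"travel":[0,0,0],"yaw":0.15},{"travel":[0,0,0],"yaw":0.12},{"travel":[0,0,0],"yaw":0},{"travel":[0,0,0],"yaw":0}]'
python3 - <<'E'
from h import *
im=save('wrist','w6')
cv2.imwrite('pics/w6c.png',cv2.resize(im[220:300,250:400,::-1],None,fx=5,fy=5,interpolation=3)) if 0 else cv2.imwrite('pics/w6c.png',cv2.resize(im[220:280,255:390,::-1],None,fx=5.9,fy=5.9,interpolation=3))
E
```

```text
time: 10.35
ee_pos: [456.3, -289.4, 26.5]
orientation: [0.411, 0.912, -0.001, 0.001]
force: [-4.4, 0.1, 14.4]
opening: 57.9
gripper_force: 30.9
time: 11.48
ee_pos: [456.2, -289.9, 26.5]
orientation: [-0.084, 0.996, -0.001, 0.0]
force: [-3.0, -1.9, 16.3]
opening: 57.6
gripper_force: 31.0
```

View pics/w6c.png

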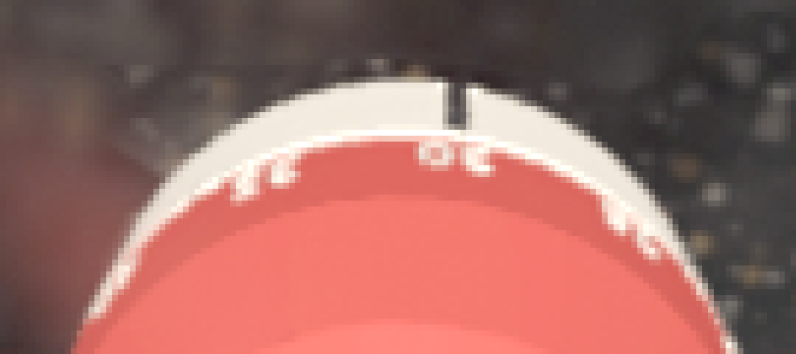

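The mark at (456,105) sits right over the centre of the "30" (418–495, centre 456). With 5 minutes spanning about 190 px, the error is under half a minute. Turning back exactly 26 minutes and landing on 30 also confirms that the 56 stop was reached. Now I'll unload, open and lift.

```bash
python3 -m pendant '[{"travel":[0,0,0.0007],"yaw":0},{"travel":[0,0,0.0006],"yaw":0},{"travel":[0,0,0],"yaw":0}]'
python3 -m pendant '[{"travel":[0,0,0],"yaw":0},{"travel":[0,0,0],"yaw":0},{"travel":[0,0,0],"yaw":0},{"travel":[0,0,0],"yaw":0},{"travel":[0,0,0],"yaw":0},{"travel":[0,0,0],"yaw":0}]' 1
python3 -m pendant '[{"travel":[0,0,0.005],"yaw":0},{"travel":[0,0,0.015],"yaw":0},{"travel":[0,0,0.02],"yaw":0},{"travel":[0,0,0.02],"yaw":0},{"travel":[0,0,0],"yaw":0},{"travel":[0,0,0],"yaw":0}]'
python3 - <<'E'
from h import *
im=save('wrist','w7');c=r.get_calibration('wrist');p=proj(c,[456,-290,30]).astype(int);print(p)
cv2.imwrite('pics/w7c.png',cv2.resize(im[p[1]-65:p[1]+35,p[0]-65:p[0]+65,::-1],None,fx=5.9,fy=5.9,interpolation=3))
E
```

```text
time: 11.9
ee_pos: [456.1, -289.4, 26.6]
orientation: [-0.084, 0.996, -0.001, 0.0]
force: [-1.3, -2.5, 6.8]
opening: 57.8
gripper_force: 29.8
time: 12.65
ee_pos: [455.6, -288.6, 26.2]
orientation: [-0.084, 0.996, 0.0, -0.0]
force: [-0.6, -0.0, 0.1]
opening: 87.9
gripper_force: 0.0
time: 13.4
ee_pos: [455.3, -288.8, 86.2]
orientation: [-0.084, 0.996, -0.0, -0.0]
force: [0.3, -0.7, 0.4]
opening: 87.7
gripper_force: 0.0
[321 263]
```

View pics/w7c.png

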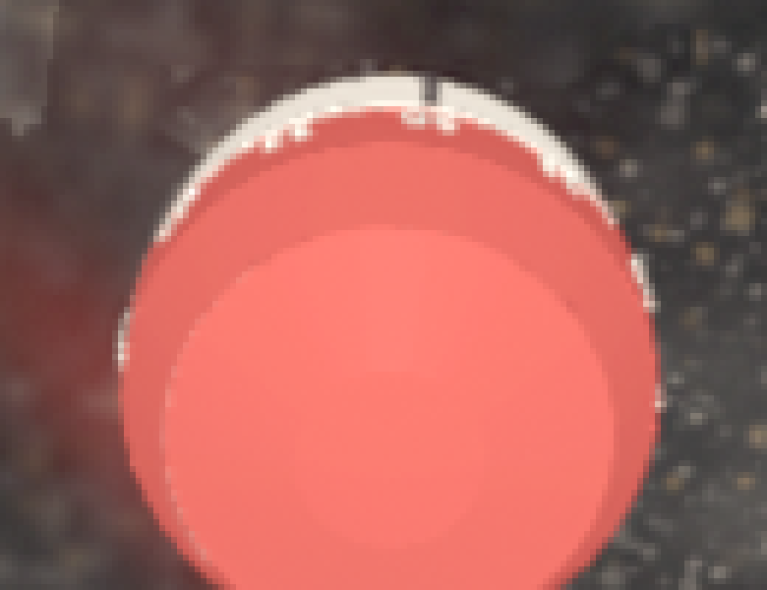

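After release, the mark at (430,90) is still over the "30" (402–458, centre 430), and the timer stands free and upright.

```bash
python3 -c "
from station import r
print(r.finish_job())"
```

```text
the job is handed in; nothing more can be done
None
```

The front red timer was wound up to its end stop, turned back to 30 (mark centred on the figure in the last picture) and released upright where it was; the job is handed in at about 13 s, and I steered clear of the other things.

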